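Move the row of enamel jars to the bench rack in the same order

ROBOT

A 6-joint arm with a two-finger parallel gripper is mounted at the origin on the work surface. World frame = base frame: x ahead of the robot, y to its left, z up, the work surface at z = 0. Lengths are in m, angles in rad, forces in N, time in s.
With the tool pointing down it reaches from about 0.325 to 0.9 m from the base axis. Payload 6.1 kg.
Tool frame: the origin (TCP) lies midway between the tips of the shut fingers; the grasp point (between the pads) lies 19 mm behind it; z points along the fingers, y is the line along which they close (so a half turn about z gives the same grasp; the last joint's range is limited). The gripper opens to 85 mm and grips with 20 to 120 N. Pads are 22 mm wide; open, the fingers measure 114 mm over their backs; the gripper's body (76 mm by 85 mm) begins 54 mm behind the grasp point. The pads swing forward as they close: fully open they stand 13 mm farther back than shut.
Start: joints at [1.003, 0.22, 1.526, -0, 1.395, -0.126], TCP at [0.267, 0.565, 0.231] pointing down, gripper open.
Joint ranges: [-2.98, 2.98], [-0.91, 2.08], [0.09, 2.57], [-1.24, 4.39], [0.2, 2.65], [-2.68, 2.68]. Speed limits (rad/s): [2.57, 2.57, 3.01, 3.14, 3.14, 3.14].

INTERFACE

Orientations are given as [roll, pitch, yaw] about the fixed x, y, z axes, in that order (R = Rz(yaw) Ry(pitch) Rx(roll)).
In Python, from plant import movep, move_l, set_joints, gripper_to, hold, inverse_kinematics, observe, get_image, get_calibration, Unreachable, job_done gives the robot as it stands. Calls block until the motion is done:
- movep(position, orientation): joint-space move of the TCP to a pose.
- move_l(position, feed=0.15, rotation=None, max_force=None): straight line of the TCP; rotation=None keeps the orientation; feed is the mean speed in m/s. With max_force (N) it stops when the force on the tool has changed by that much, and returns True; else False.
- set_joints(angles): joint-space move.
- gripper_to(opening, f_grip=None): finger opening in m; f_grip is the grip in N (None keeps the last); returns when the fingers have stopped.
- hold(seconds).
- inverse_kinematics(position, orientation): joint angles nearest the present ones, or None.
- observe(): the state.
- get_image(name): name is "side" or "top" or "wrist"; returns (picture, depth): 400x640x3 uint8, red, green, blue; 400x640 float32, m along the optical axis (not along the pixel's ray), 0 where there is no reading.
- get_calibration(name): a dict with "intrinsics" (3x3 intrinsics, pixels), "dist_coeffs" ([k1, k2, p1, p2, k3] as OpenCV has them; the pictures are not rectified), "world_from_camera" (4x4, takes a point from camera to world coordinates). Camera axes: x right, y down, z forward; pixel columns grow to the right and rows downward; lengths in m; the calibration is good to about 2 mm. A picture is of the moment at which its call begins: read the wrist's pose just before it. get_calibration takes no time and is no camera call; for the wrist camera it gives the pose at the moment of the call.
A pose or a line that the arm cannot do raises Unreachable and nothing moves.
- job_done(): hands the job in; it is judged then, once.
The state is a dict: "time_s": time; "q": joint angles; "joint_velocities": joint speeds; "joint_torque": joint torques, N m; "eef_pos": TCP position; "tcp_rot": TCP orientation; "ft_force": force on the tool from outside, world axes, zero at the start; "torque": the same for the moment, N m; "opening": finger opening in m; "grasp_force": force on a finger pad.
Only numpy, scipy, OpenCV 4.12 (cv2) and the standard library are available. Lean on these libraries where they do the work, as an engineer would, in place of code of your own. Each camera call takes 0.05 s, during which the arm holds its last target. There are 200 camera calls.

TASK

Take the four enamel jars from the brown stock rack and stand them in the white bench rack, one in each bay, in the same order from left to right as they stand now (the order of the test tiles in front of them). They are glass: keep them upright, set them down gently in their bays rather than dropping them, and leave the pen pot, the bowl and the glue bottle where they are.

Things in the scene. Friction and masses are not known exactly. Their poses are not given: they have to be found in the camera images.
- stock_rack: Brown wooden stock rack, 100 x 264 mm, with four bays in a row (bay centres x = +13.5 mm) holding the jars, and a front ledge with a tile before each bay. Bays 59 mm (y) x 62 mm (x), centres at y = +96, +32, -32, -96 mm (left to right from the robot), floor at z = 10 mm, 5 mm walls up to z = 24 mm. Origin: centre of its underside, x away from the robot. Fixed; may be the near or the far rack.
- bench_rack: White plastic bench rack, 74 x 264 mm, with four bays in a row (bay centres x = 0), empty at the start; no ledge or tiles. Bays 59 mm (y) x 62 mm (x), centres at y = +96, +32, -32, -96 mm (left to right from the robot), floor at z = 10 mm, 5 mm walls up to z = 24 mm. Origin: centre of its underside, x away from the robot. Fixed; may be the near or the far rack.
- jar_red: Loose closed glass jar of red enamel, 62 mm high: clear body 41 mm in diameter with red inside, and from 46 mm up a black screw lid, 42 mm in diameter, with a round red chip on top. About 0.1 kg. Origin: centre of its underside; z up along its axis; round, so its yaw is of no matter. Starts in the stock-rack bay behind its tile; the colour order varies.
- jar_blue: Loose closed glass jar of blue enamel, 62 mm high: clear body 41 mm in diameter with blue inside, and from 46 mm up a black screw lid, 42 mm in diameter, with a round blue chip on top. About 0.1 kg. Origin: centre of its underside; z up along its axis; round, so its yaw is of no matter. Starts in the stock-rack bay behind its tile; the colour order varies.
- jar_green: Loose closed glass jar of green enamel, 62 mm high: clear body 41 mm in diameter with green inside, and from 46 mm up a black screw lid, 42 mm in diameter, with a round green chip on top. About 0.1 kg. Origin: centre of its underside; z up along its axis; round, so its yaw is of no matter. Starts in the stock-rack bay behind its tile; the colour order varies.
- jar_yellow: Loose closed glass jar of yellow enamel, 62 mm high: clear body 41 mm in diameter with yellow inside, and from 46 mm up a black screw lid, 42 mm in diameter, with a round yellow chip on top. About 0.1 kg. Origin: centre of its underside; z up along its axis; round, so its yaw is of no matter. Starts in the stock-rack bay behind its tile; the colour order varies.
- tile_red: Fired test tile, red glaze on copper, 22 x 40 x 3 mm, fixed flat on the front ledge of the stock rack, 48 mm in front of the bay of the red jar; it stays there and shows which colour stood there. Origin: centre of its underside; axes as the rack's.
- tile_blue: Fired test tile, blue glaze on copper, 22 x 40 x 3 mm, fixed flat on the front ledge of the stock rack, 48 mm in front of the bay of the blue jar; it stays there and shows which colour stood there. Origin: centre of its underside; axes as the rack's.
- tile_green: Fired test tile, green glaze on copper, 22 x 40 x 3 mm, fixed flat on the front ledge of the stock rack, 48 mm in front of the bay of the green jar; it stays there and shows which colour stood there. Origin: centre of its underside; axes as the rack's.
- tile_yellow: Fired test tile, yellow glaze on copper, 22 x 40 x 3 mm, fixed flat on the front ledge of the stock rack, 48 mm in front of the bay of the yellow jar; it stays there and shows which colour stood there. Origin: centre of its underside; axes as the rack's.
- pen_pot: Bystander: loose black pot 76 mm wide and 95 mm high with pens and tools sticking up to 170 mm, right of the racks. Origin: centre of its underside.
- red_bowl: Bystander: loose brick-red bowl 124 mm wide and 45 mm high, left of the racks. Origin: centre of its underside.
- glue_bottle: Bystander: loose clear bottle 40 mm wide and 110 mm high with a white cap, left of the racks. Origin: centre of its underside.
Not all that is in view belongs to the job. Leave any pink look-alike of the jar_blue alone.

How it is judged:
By the outcome, as a careful person would: the job done as asked, in the order asked, and still so for the second after the job is handed in, with the robot touching nothing.
It also fails if it takes over 88 s, if anything falls off the work surface, if the arm or the gripper's body presses on something with over 40 N, if the wrist force passes 120 N, or if a joint passes its speed limit or range.

## Working session

There is one attempt and no reset: what is moved stays moved. The work goes in short steps, each a Python script; the robot and the scene stay as the last script left them, time stands still between calls to the robot, and variables do not carry over. Pictures are saved under pics/ and viewed, at most 14 in all, crops included, and the job is handed in when it is done.

```bash
mkdir -p pics; ls; cat > h.py <<'E'
import numpy as np, cv2
from plant import *
def snap(n,f):
    T=get_calibration(n); im,d=get_image(n); cv2.imwrite(f'pics/{f}.png',cv2.cvtColor(im,cv2.COLOR_RGB2BGR)); np.savez(f'pics/{f}.npz',im=im,d=d,K=T['intrinsics'],D=T['dist_coeffs'],T=T['world_from_camera']); return im,d
def px(f,uv,z=None):
    """world point of pixels: by depth (z None) or by intersection with height z"""
    a=np.load(f'pics/{f}.npz'); out=[]
    for u,v in uv:
        n=cv2.undistortPoints(np.array([[[u,v]]],float),a['K'],a['D'])[0,0]
        r=np.array([*n,1.]); T=a['T']
        if z is None:
            p=a['d'][int(v)-1:int(v)+2,int(u)-1:int(u)+2]; s=np.median(p[p>0]) if (p>0).any() else np.nan
        else: s=(z-T[2,3])/(T[:3,:3]@r)[2]
        out.append(T[:3,:3]@(r*s)+T[:3,3])
    return np.array(out)
E
python3 - <<'E'
from h import *
snap('top','top0'); snap('side','side0'); o=observe(); print(o['time_s'],o['eef_pos'],o['tcp_rot'])
print(get_calibration('top'))
E
```

```text
pics
0.1 [0.26692255 0.56452098 0.23028712] [-3.13980513e+00 -2.44018992e-04  2.69976482e+00]
{'intrinsics': array([[433.9838918 ,   0.        , 312.96111693],
       [  0.        , 433.9838918 , 205.59399114],
       [  0.        ,   0.        ,   1.        ]]), 'dist_coeffs': array([0.03479675, 0.        , 0.        , 0.        , 0.        ]), 'world_from_camera': array([[-0.02177532, -0.99448873,  0.10255726,  0.4676112 ],
       [-0.99968282,  0.02036048, -0.01482235, -0.00633312],
       [ 0.01265254, -0.10284749, -0.99461666,  1.13387645],
       [ 0.        ,  0.        ,  0.        ,  1.        ]])}
```

View pics/top0.png

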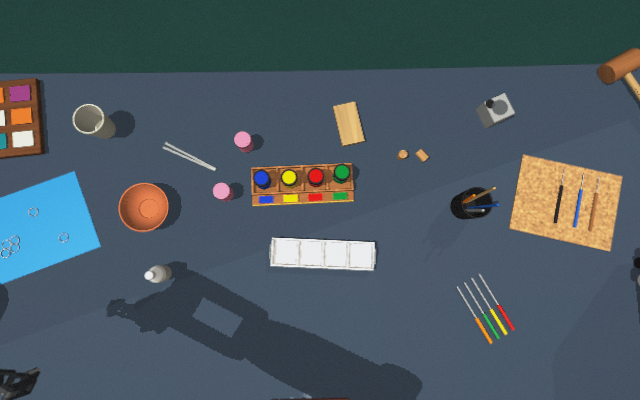

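View pics/side0.png

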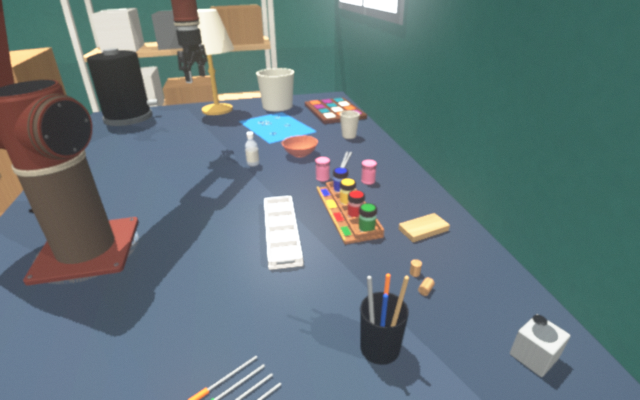

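The top view shows the stock rack (far) at about (252–353, 165–205), with blue, yellow, red and green from left to right. The bench rack (near) is at about (271–375, 238–270). Pink look-alikes stand at (222,191) and (243,142). I'll enlarge the racks.

```bash
python3 - <<'E'
import cv2
a=cv2.imread('pics/top0.png')[130:280,205:385]
cv2.imwrite('pics/crop0.png',cv2.resize(a,None,fx=4,fy=4,interpolation=cv2.INTER_CUBIC)[:600,:800])
E
```

```text
(no output)
```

View pics/crop0.png

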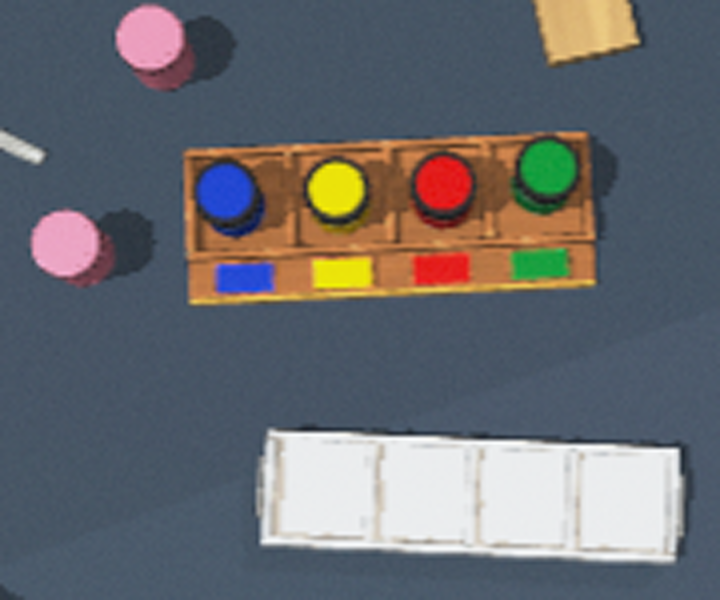

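```bash
python3 - <<'E'
from h import *
np.set_printoptions(precision=4,suppress=True)
c=lambda l:[((u+.5)/4-.5+205,(v+.5)/4-.5+130) for u,v in l]
def fit(P,M):
    P=P[:,:2]; M=np.array(M); m=M.mean(0); p=P.mean(0)
    U,S,V=np.linalg.svd((M-m).T@(P-p)); R=(U@V).T
    return p-R@m, np.arctan2(R[1,0],R[0,0]), np.linalg.norm(P-p-(M-m)@R.T,axis=1)
jars=c([(226,192),(337,190),(443,185),(547,167)])
print('jars z=.072',px('top0',jars,.072)); print('depth',px('top0',jars))
b=px('top0',c([(270,430),(681,449),(677,562),(262,545)]),.024)
print('bench',b,fit(b,[(.037,.132),(.037,-.132),(-.037,-.132),(-.037,.132)]))
# bench bay centres read off at floor
f=c([(325,489),(424,494),(523,497),(622,503)]); print('bench bays',px('top0',f,.010),px('top0',f)[:,2])
s=px('top0',c([(245,277),(342,273),(442,268),(540,264)]),.013)
print('tiles',s,fit(s,[(-.0345,y) for y in(.096,.032,-.032,-.096)]))
E
```

```text
jars z=.072 [[ 0.6492  0.1044  0.072 ]
 [ 0.6491  0.0359  0.072 ]
 [ 0.651  -0.0297  0.072 ]
 [ 0.661  -0.0945  0.072 ]]
depth [[ 0.649   0.1043  0.0734]
 [ 0.6487  0.0358  0.0746]
 [ 0.6506 -0.0297  0.0743]
 [ 0.6606 -0.0943  0.0741]]
bench [[ 0.5034  0.0829  0.024 ]
 [ 0.4858 -0.1788  0.024 ]
 [ 0.4146 -0.1736  0.024 ]
 [ 0.431   0.0888  0.024 ]] (array([ 0.4587, -0.0452]), np.float64(-0.06583116916003963), array([0.0015, 0.0013, 0.0017, 0.0006]))
bench bays [[ 0.4653  0.0492  0.01  ]
 [ 0.4607 -0.0144  0.01  ]
 [ 0.4574 -0.0781  0.01  ]
 [ 0.4522 -0.1417  0.01  ]] [0.0118 0.0119 0.0117 0.0107]
tiles [[ 0.6032  0.0988  0.013 ]
 [ 0.6046  0.0359  0.013 ]
 [ 0.6065 -0.0292  0.013 ]
 [ 0.6079 -0.093   0.013 ]] (array([0.64 , 0.004]), np.float64(0.024786990659294458), array([0.0003, 0.0008, 0.0004, 0.0002]))
```

```bash
cat >> h.py <<'E'
C,Y=np.array([.4588,-.0457]),-.066
bay=[C+y*np.array([-np.sin(Y),np.cos(Y)]) for y in(.096,.032,-.032,-.096)]
J=[(.649,.1043),(.649,.0359),(.6508,-.0297),(.6608,-.0944)]
YS,H,ZG=.025,.13,.043
def transfer(i,s):
    a,b=J[i],bay[i]; q=s*np.pi/2
    o=observe()
    if o['eef_pos'][2]<.125: move_l([*o['eef_pos'][:2],.13],.2)
    movep([*a,H],[np.pi,0,YS+q]); move_l([*a,ZG],.12)
    gripper_to(.03,30); g=observe(); print(i,'grip',g['opening'],g['grasp_force'],g['eef_pos'])
    move_l([*a,H],.12)
    move_l([*b,H],.2,[np.pi,0,Y+q]); o=observe(); print('held',o['opening'],o['grasp_force'])
    move_l([*b,ZG+.006],.12)
    hit=move_l([*b,ZG-.003],.015,max_force=4); o=observe(); print('down',hit,o['eef_pos'],o['ft_force'])
def release():
    o=observe()
    gripper_to(.075); move_l([*o['eef_pos'][:2],.13],.15); print('t',observe()['time_s'])
E
python3 - <<'E'
from h import *
for s in(1,-1):
    print(s,[inverse_kinematics([*p,z],[np.pi,0,y+s*np.pi/2]) for p,y in((J[0],YS),(bay[3],Y)) for z in(ZG,)])
E
```

```text
1 [array([ 3.94843848e-02,  4.81767905e-01,  1.56806585e+00, -4.44089210e-16,
        1.09175890e+00,  1.44843848e-02]), array([-0.46964076,  0.09278856,  2.05811498,  0.        ,  0.99068911,
       -0.40364076])]
-1 [None, None]
```

```bash
python3 - <<'E'
from h import *
movep([*J[0],.23],[np.pi,0,YS+np.pi/2])
transfer(0,1); snap('side','s1'); snap('wrist','w1')
cv2.imwrite('pics/s1c.png',cv2.resize(cv2.imread('pics/s1.png')[120:280,220:420],None,fx=3,fy=3)); print(observe()['time_s'])
E
```

```text
0 grip 0.040884721701030996 30.042841136455536 [0.64948496 0.10433862 0.04381761]
held 0.040747987327443703 30.45135498046875
down True [0.46573744 0.05005483 0.04375993] [-0.61809912 -0.00741525  4.40387805]
7.4417
```

View pics/s1c.png

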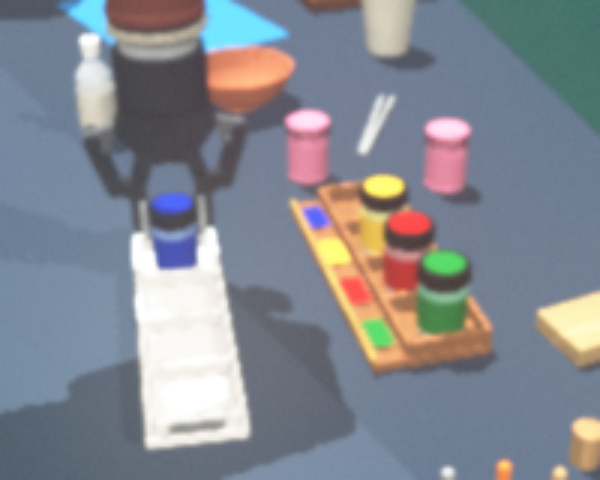

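The crop shows the blue jar upright in the leftmost bench bay, at about (174,230), with contact at the same height it was gripped. I'll release it and do the rest, stopping on any odd reading.

```bash
python3 - <<'E'
from h import *
release()
for i in(1,2,3):
    transfer(i,1); o=observe()
    if not(.038<o['opening']<.044 and abs(o['eef_pos'][2]-.0437)<.0025): print('odd'); break
    release()
else:
    move_l([.40,-.05,.25],.25); movep([.35,.15,.35],[np.pi,0,np.pi/2]); 
snap('top','t2'); snap('side','s2')
a=cv2.imread('pics/t2.png')[130:280,205:385]
cv2.imwrite('pics/t2c.png',cv2.resize(a,None,fx=4,fy=4,interpolation=cv2.INTER_CUBIC)); print(observe()['time_s'])
E
```

```text
t 8.6083
1 grip 0.04146295934851395 30.031272768974304 [0.6497624  0.03585528 0.04415457]
held 0.04126814322769679 30.434528589248657
down True [ 0.46152781 -0.01389032  0.04412293] [ 0.31745962 -0.08667448  3.73949631]
t 15.0667
2 grip 0.04114946072874226 29.988935887813568 [ 0.65161258 -0.02982837  0.04418778]
held 0.04115463831521145 30.418830417474965
down True [ 0.45733324 -0.07788822  0.0441066 ] [-0.32959911  0.30111671  4.75381173]
t 21.575
3 grip 0.04118332207024699 30.167997881071642 [ 0.66153217 -0.09460351  0.0441886 ]
held 0.041214747129201285 30.418574507930316
down True [ 0.45295735 -0.14178306  0.04416617] [-0.81552644 -0.20599989  5.04619829]
t 28.1917
30.0
```

View pics/t2c.png

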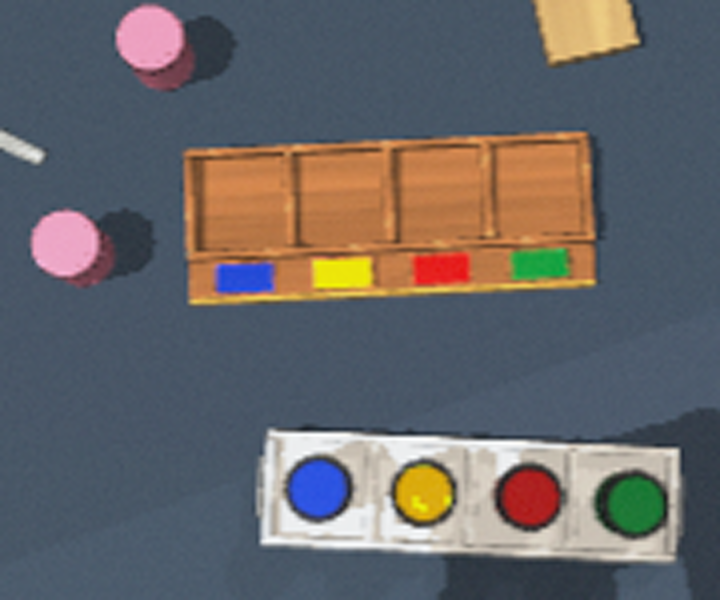

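View pics/s2.png

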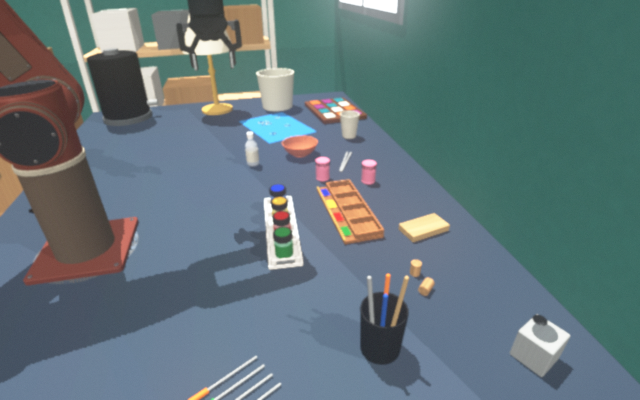

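Both pictures show the jars upright, blue (318,489), yellow (424,492), red (528,497), green (637,503) in the crop, one per bay. The bystanders and the pink look-alikes haven't moved.

```bash
python3 -c "
from plant import *
print(job_done())"
```

```text
the job is handed in; nothing more can be done
None
```

All four jars stand upright in the white bench rack in their original order (blue, yellow, red, green from left to right); the job was handed in at about 30 s, with the pen pot, bowl and glue bottle where they were.

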